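# Refill the guest-soap bowl from the tumbler

## Task

Refill the guest-soap bowl: lift the tumbler of round soaps out of the wooden organiser by its top, stand it upright on the free counter without spilling and let go of it. Then take it again with a lower grip, well below the rim, pour all six soaps out of it into the bowl, and stand the empty tumbler upright on the counter. Leave the bowl and everything else where they are.

Things in the scene. Friction and masses are not known exactly. Their poses are not given: they have to be found in the camera images.
- tumbler: Marble tumbler holding six soaps: open round cup 110 mm tall, outer diameter 58 mm at the foot, 68 mm at the rim, wall 4 mm, inner floor 5 mm up, 0.19 to 0.34 kg, soaps to 18 mm below the rim. Origin: centre of underside; z up out of its mouth. Starts in either compartment of the organiser, its top 36 mm standing out above the walls; no room for fingers between it and the walls.
- tumbler_rim (a point): Centre of the tumbler's mouth, level with the rim, 110 mm above its underside.
- tumbler_mid (a point): Point on the tumbler's axis at half height, 55 mm above its underside.
- bowl: White ceramic soap bowl, round, rim diameter 128 mm, foot diameter 72 mm, 60 mm tall, wall 5 mm, inner floor 7 mm above the counter, 0.5 kg, loose. Empty at the start. Origin: centre of its underside; z up. It and the organiser may each stand on the left or on the right.
- organiser: Light wooden organiser standing fixed on the counter: an open-topped box 92 mm (its x) by 176 mm (its y) and 80 mm tall, walls and floor 6 mm thick, with a 6 mm divider across its middle, making two 80 by 79 mm compartments whose centres are 42.5 mm either side of its origin along its y. Origin: centre of its underside; z up.
- jar: White ceramic jar with a wooden lid, 60 mm in diameter and 95 mm tall over the knob, standing in the organiser's other compartment (its top 15 mm lower than the tumbler's rim); leave it there. Origin: centre of its underside.
- dispenser: Marble pump dispenser with a black pump, 72 mm in diameter, 178 mm tall, nozzle reaching 46 mm from the axis, on the counter. (Beyond it, more than 0.8 m from the robot's axis and to the right, a 240 mm tall toothbrush stands fixed on its charger.) Origin: centre of its underside. Leave alone.
- tin: Round aluminium cream tin, 74 mm in diameter, 32 mm tall, on the counter. Origin: centre of its underside. Leave alone.
- nailbrush: Wooden nail brush, 95 mm (its y) by 42 mm, 52 mm tall over its bow handle. Origin: centre of its underside. Leave alone.
- lotion: Amber lotion bottle with a black cap, 54 mm in diameter, 147 mm tall, near the basin. (The counter's left edge, from about 0.46 m left of the robot's axis, holds a fixed basin 125 mm tall; its right edge, from about 0.53 m, a fixed drawer unit 170 mm tall with a tissue box on top.) Origin: centre of its underside. Leave alone.
- hairbrush: Wooden paddle hairbrush lying on its back, 199 mm long (its x, handle to -x), 66 mm wide, 30 mm tall. Origin: on the counter where handle and paddle meet. Leave alone.
- soap1: Round ivory guest soap, a ball 26 mm in diameter, 11 g; one of six alike, in the tumbler at the start. Origin: its centre.
- soap2: Round ivory guest soap, a ball 26 mm in diameter, 11 g; one of six alike, in the tumbler at the start. Origin: its centre.
- soap3: Round ivory guest soap, a ball 26 mm in diameter, 11 g; one of six alike, in the tumbler at the start. Origin: its centre.
- soap4: Round ivory guest soap, a ball 26 mm in diameter, 11 g; one of six alike, in the tumbler at the start. Origin: its centre.
- soap5: Round ivory guest soap, a ball 26 mm in diameter, 11 g; one of six alike, in the tumbler at the start. Origin: its centre.
- soap6: Round ivory guest soap, a ball 26 mm in diameter, 11 g; one of six alike, in the tumbler at the start. Origin: its centre.
Mind the look-alikes: they are no part of the job. Leave any purple look-alike of the bowl alone. Leave any red look-alike of the tumbler alone.

How it is judged:
By the outcome, as a careful person would: the job done as asked, in the order asked, and still so for the second after the job is handed in, with the robot touching nothing.
It also fails if it takes over 59 s, if anything falls off the work surface, if the arm or the gripper's body presses on something with over 40 N, if the wrist force passes 120 N, or if a joint passes its speed limit or range.

## Robot

A 6-joint arm with a two-finger parallel gripper is mounted at the origin on the work surface. World frame = base frame: x ahead of the robot, y to its left, z up, the work surface at z = 0. Lengths are in m, angles in rad, forces in N, time in s.
With the tool pointing down it reaches from about 0.25 to 0.725 m from the base axis. Payload 4 kg.
Tool frame: the origin (TCP) lies between the finger pads, 19 mm behind the fingertips; this is the grasp point; z points along the fingers, y is the direction in which the jaws open and shut (so a half turn about z gives the same grasp; the last joint's range is limited). The gripper opens to 85 mm and grips with 20 to 120 N. Pads are 22 mm wide; open, the fingers measure 114 mm over their backs; the gripper's body (76 mm by 85 mm) begins 54 mm behind the grasp point. The pads swing forward as they close: fully open they stand 13 mm farther back than shut.
Start: joints at [1.2, 0.241, 0.005, 1.335, 0, 1.571], TCP at [0.181, 0.466, 0.25] pointing down, gripper open.
Joint ranges: [-2.72, 2.72], [-1.05, 1.87], [-1.09, 1.28], [-1.99, 2.15], [-1.42, 1.44], [-3.14, 3.14]. Speed limits (rad/s): [2.79, 2.79, 3.14, 3.14, 3.14, 3.14].

## Interface

Orientations are given as a unit quaternion [x, y, z, w].
In Python, from workcell import bot gives the robot as it stands.
- The arm moves only by the shell command python3 -m jog 'ROWS'. ROWS is JSON, a list that holds one entry, the list of rows, each a list of 7 numbers: the shift along the world's x, y, z in m, then the turn, a rotation vector about the world's x, y, z in degrees, then the closure in counts, from 0 (fully open) to 255 (shut). In form: [[[tx, ty, tz, ax, ay, az, fingers], ...]]. A call has 1 to 10 rows; each row is the pose to reach, as a shift and turn from the pose commanded when the call began; what a row does not reach only later rows make up. A row lasts 1/12 s, in which the tool goes at most 41.7 mm and 7.16 degrees, less where a joint would pass 70% of its speed; a pose out of reach is approached as far as the arm can. A call with a gripper value outside its range is refused whole. The fingers move at their own pace and stop on an object; the grip force is fixed at half the most. Time passes only in rows, so rows that repeat a pose let the fingers close. It gives the time, the measured TCP pose, the force and the opening at its end, in the units of the state.
- bot.get_obs(): the state, without advancing time (a new reading comes with each control period).
- bot.camera(name): name is "scene" or "top" or "wrist"; returns the picture (420x560x3 uint8, blue, green, red); there is no depth.
- bot.camera_model(name): a dict with "K" (3x3 intrinsics, pixels), "T" (4x4, takes a point from camera to world coordinates). Camera axes: x right, y down, z forward; pixel columns grow to the right and rows downward; lengths in m; the calibration is good to about 2 mm. A picture is of the moment at which its call begins: read the wrist's pose just before it. camera_model takes no time and is no camera call; for the wrist camera it gives the pose at the moment of the call.
- bot.job_done(): hands the job in, once; it reports no verdict.
The state is a dict: "clock": time; "joint_pos": joint angles; "joint_vel": joint speeds; "tau": joint torques, N m; "eef_pos": TCP position; "tool_rot": TCP orientation; "ft_force": force on the tool from outside, world axes, zero at the start; "ft_torque": the same for the moment, N m; "grip_width": finger opening in m.
Only numpy, scipy, OpenCV 4.12 (cv2) and the standard library are available. Lean on these libraries where they do the work, as an engineer would, in place of code of your own. Each camera call takes 0.05 s, during which the arm holds its last target. There are 200 camera calls.

## Working session

There is one attempt and no reset: what is moved stays moved. The work goes in short steps, Python scripts to look and compute and a shell command to move; the robot and the scene stay as the last step left them, time stands still between calls to the robot, and variables do not carry over. Pictures are saved under pics/ and viewed, about 8 in all and at most 12, crops included, and the job is handed in when it is done.

```bash
mkdir -p pics; ls; python3 - <<'E'
from workcell import bot
import cv2,numpy as np
o=bot.get_obs(); print(o)
a=bot.camera("scene");b=bot.camera("top")
cv2.imwrite("pics/s.png",a);cv2.imwrite("pics/t.png",b)
for n in("scene","top"):
    m=bot.camera_model(n);print(n,np.round(m["K"],1).tolist(),np.round(m["T"],3).tolist())
E
```

```text
pics
{'clock': 0.0, 'joint_pos': array([1.19998102e+00, 2.41450423e-01, 3.72387115e-03, 1.33519863e+00,
       8.49052409e-06, 1.57080990e+00]), 'joint_vel': array([ 0.00351723, -0.00186858,  0.00065396, -0.00038755, -0.00019535,
        0.001752  ]), 'tau': array([ 7.15710630e-04, -3.72317469e+01,  2.52407813e+01,  1.69026526e-02,
        1.24384142e-04, -1.34301562e-06]), 'eef_pos': array([0.18097071, 0.46546462, 0.24909408]), 'tool_rot': array([ 1.84353787e-01,  9.82859373e-01, -1.04540203e-03, -2.00389430e-04]), 'ft_force': array([-1.09962275,  0.45465373, -0.51204279]), 'ft_torque': array([-0.01944549, -0.036473  ,  0.0264962 ]), 'grip_width': 0.08548163007249214}
scene [[480.2, 0.0, 284.8], [0.0, 480.2, 212.4], [0.0, 0.0, 1.0]] [[-0.378, 0.549, -0.745, 1.462], [0.925, 0.205, -0.319, 0.474], [-0.023, -0.81, -0.586, 0.857], [0.0, 0.0, 0.0, 1.0]]
top [[441.2, 0.0, 278.8], [0.0, 441.2, 213.9], [0.0, 0.0, 1.0]] [[0.027, -0.994, 0.108, 0.408], [-1.0, -0.025, 0.016, 0.051], [-0.013, -0.108, -0.994, 1.09], [0.0, 0.0, 0.0, 1.0]]
```

View pics/s.png

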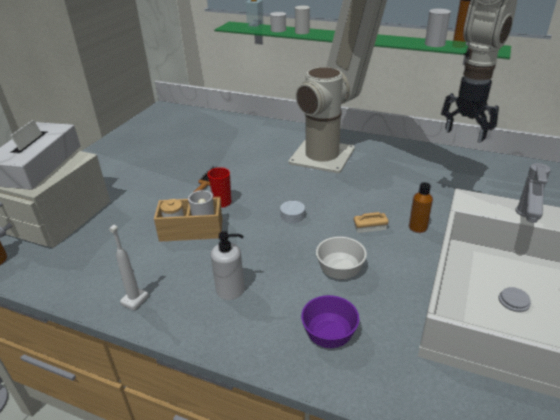

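View pics/t.png

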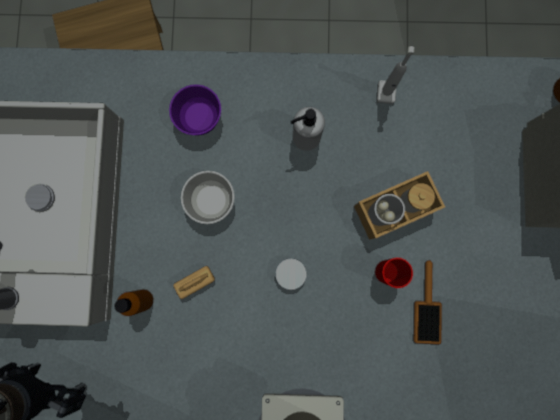

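The scene and top views show these things:
- **Tumbler:** the marble tumbler with ivory soaps is in the organiser, at top (390,209). The red look-alike, top (395,272), stands outside the organiser.
- **Jar:** the wooden-lidded jar is in the other compartment, top (421,197).
- **Bowl:** the white bowl is at top (208,198), and the purple look-alike is at (196,110).
- **Others:** tin (291,275), nailbrush (194,282), dispenser (309,120), lotion (130,303).

I take the white bowl and the marble tumbler because their colours and contents match. I'll confirm both in one crop.

```bash
cat > h.py <<'E'
import numpy as np,cv2
from workcell import bot
def ray(m,u,v,z):
    d=m["T"][:3,:3]@np.linalg.solve(m["K"],[u,v,1.]);p=m["T"][:3,3]
    return p+d*(z-p[2])/d[2]
def px(m,p):
    q=m["K"]@(m["T"][:3,:3].T@(np.asarray(p)-m["T"][:3,3]));return q[:2]/q[2]
E
python3 - <<'E'
from h import *
m={k:(np.array(v) if k in"KT" else v) for k,v in bot.camera_model("top").items()}
b=cv2.imread("pics/t.png")
for n,u,v,z in [("tum",390,209,.116),("jar",421,197,.085),("bowl",208,198,.06),("tin",291,275,.032),("red",395,272,.11),("nail",194,282,.04),("disp",311,117,.178),("lotion",126,306,.147),("purple",196,110,.06),("orgA",358,206,.08),("orgB",375,238,.08),("orgC",444,206,.08),("orgD",431,174,.08),("hair",429,300,.02)]:
    print(n,np.round(ray(m,u,v,z)[:2],3))
c=np.hstack([cv2.resize(b[160:260,345:455],None,fx=3.5,fy=3.5,interpolation=2),cv2.resize(b[160:260,155:265],None,fx=3.5,fy=3.5,interpolation=2)])
cv2.imwrite("pics/c.png",c)
# bowl: bright pixels
g=cv2.cvtColor(b,cv2.COLOR_BGR2HSV)
for nm,(x0,y0,x1,y1) in {"bowl":(165,155,255,240),"tum":(368,188,408,232)}.items():
    s=g[y0:y1,x0:x1]; k=((s[...,1]<40)&(s[...,2]>125)).astype(np.uint8)
    cs=max(cv2.findContours(k,0,1)[0],key=cv2.contourArea); print(nm,cv2.minEnclosingCircle(cs),np.add(cv2.minEnclosingCircle(cs)[0],(x0,y0)))
E
```

```text
tum [ 0.53 -0.18]
jar [ 0.564 -0.258]
bowl [0.553 0.235]
tin [0.377 0.035]
red [ 0.392 -0.192]
nail [0.355 0.263]
disp [0.715 0.002]
lotion [0.306 0.383]
purple [0.766 0.274]
orgA [ 0.54  -0.115]
orgB [ 0.467 -0.154]
orgC [ 0.545 -0.312]
orgD [ 0.619 -0.283]
hair [ 0.327 -0.295]
bowl ((44.42465591430664, 46.28767013549805), 16.44852638244629) [209.42465591 201.28767014]
tum ((21.5, 26.899999618530273), 3.2650656700134277) [389.5        214.89999962]
```

View pics/c.png

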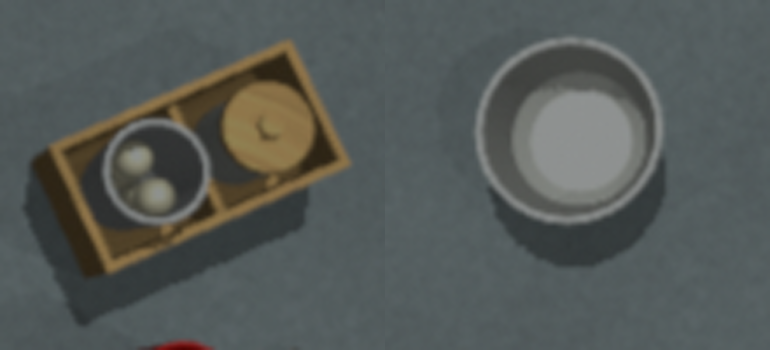

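The crop confirms the marble tumbler with ivory balls, its rim centre at about (390,209), and the empty white bowl at about (208,197). I'm moving above the tumbler with the jaws along the organiser's x axis, at about 26°.

```bash
python3 -m jog '[[[0.04,-0.07,0,0,0,-7,0],[0.05,-0.1,0,0,0,-14,0],[0.07,-0.13,0,0,0,-21,0],[0.09,-0.165,0,0,0,-28,0],[0.105,-0.2,0,0,0,-35,0],[0.125,-0.235,0,0,0,-43,0],[0.145,-0.27,0,0,0,-43,0],[0.16,-0.305,0,0,0,-43,0],[0.18,-0.335,0,0,0,-43,0],[0.18,-0.335,0,0,0,-43,0]]]'
python3 -c "
from workcell import bot;o=bot.get_obs();print(o['joint_pos'],o['eef_pos'],o['tool_rot'])"
python3 -m jog '[[[0.02,-0.035,0,0,0,0,0],[0.04,-0.07,0,0,0,0,0],[0.055,-0.105,0,0,0,0,0],[0.075,-0.14,0,0,0,0,0],[0.095,-0.175,0,0,0,0,0],[0.11,-0.21,0,0,0,0,0],[0.13,-0.245,0,0,0,0,0],[0.15,-0.28,0,0,0,0,0],[0.169,-0.311,0,0,0,0,0],[0.169,-0.311,0,0,0,0,0]]]'
python3 - <<'E'
from h import *
o=bot.get_obs();print(o['clock'],o['joint_pos'],o['eef_pos'],o['tool_rot'])
m=bot.camera_model("wrist");print(np.round(m["T"],3).tolist(),np.round(m["K"],1).tolist())
im=bot.camera("wrist");cv2.imwrite("pics/w1.png",im);print(px(m,[.53,-.18,.116]))
E
```

```text
clock: 0.93
eef_pos: [0.3633, 0.126, 0.2499]
tool_rot: [0.535, 0.845, -0.001, 0.001]
ft_force: [-0.6, 1.3, -0.8]
grip_width: 0.0861
[ 0.33579417  0.01076047 -0.26241362  1.29722689 -0.00253796  1.46582795] [0.36326885 0.12601954 0.24988026] [ 5.35429855e-01  8.44578724e-01 -6.33063625e-04  1.11741348e-03]
clock: 1.77
eef_pos: [0.5326, -0.1849, 0.2479]
tool_rot: [0.534, 0.846, -0.001, 0.0]
ft_force: [0.8, 0.0, -0.6]
grip_width: 0.0855
1.7667 [-0.33330652  0.36896681  0.17725546  1.3787011  -0.00168983  0.79327279] [ 0.53262519 -0.18491667  0.24787798] [ 5.33970433e-01  8.45502706e-01 -7.78915764e-04  3.79493434e-04]
[[0.903, 0.412, 0.121, 0.502], [0.429, -0.867, -0.254, -0.12], [-0.0, 0.281, -0.96, 0.372], [0.0, 0.0, 0.0, 1.0]] [[312.0, 0.0, 277.3], [0.0, 312.0, 207.2], [0.0, 0.0, 1.0]]
[276.47476658 196.83752323]
```

View pics/w1.png

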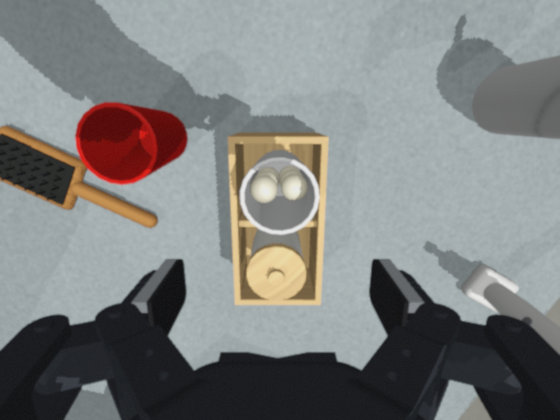

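The wrist view shows the rim centre at about (279,195), aligned with the organiser between the jaws and only 2–3 mm from the estimate. Settle, then descend.

```bash
python3 -m jog '[[[0.001,0.002,-0.03,0,0,0,0],[0.001,0.002,-0.06,0,0,0,0],[0.001,0.002,-0.09,0,0,0,0],[0.001,0.002,-0.11,0,0,0,0],[0.001,0.002,-0.11,0,0,0,0],[0.001,0.002,-0.11,0,0,0,0]]]'
python3 - <<'E'
from h import *
o=bot.get_obs();print(o['clock'],o['joint_pos'],o['eef_pos'])
E
```

```text
clock: 2.32
eef_pos: [0.5299, -0.1764, 0.1392]
tool_rot: [0.531, 0.847, -0.0, -0.002]
ft_force: [0.2, -0.2, 0.8]
grip_width: 0.0855
2.3167 [-3.21554750e-01  4.27529061e-01 -2.57227706e-02  1.12122503e+00
  2.17202890e-04  7.98431683e-01] [ 0.52988867 -0.17644908  0.13920374]
```

```bash
python3 -m jog '[[[0.0015,-0.001,-0.02,0,0,0,0],[0.0015,-0.001,-0.038,0,0,0,0],[0.0015,-0.001,-0.038,0,0,0,0],[0.0015,-0.001,-0.038,0,0,0,130],[0.0015,-0.001,-0.038,0,0,0,130],[0.0015,-0.001,-0.038,0,0,0,130],[0.0015,-0.001,-0.038,0,0,0,130],[0.0015,-0.001,-0.038,0,0,0,130]]]'
```

```text
clock: 2.98
eef_pos: [0.534, -0.1796, 0.1046]
tool_rot: [0.532, 0.847, 0.0, 0.002]
ft_force: [-1.6, -0.4, 6.8]
grip_width: 0.0645
```

```bash
python3 - <<'E'
import numpy as np
from scipy.optimize import least_squares
# fit planar arm: wrist(4th axis) + tool length; pitch from horizontal down = q2-q3+q4
D=np.array([[.24145,.00372,1.3352,.181,.4655,.2491],[.01076,-.26241,1.29723,.36327,.12602,.24988],[.36897,.17726,1.3787,.53263,-.18492,.24788],[.42753,-.02572,1.12122,.52989,-.17645,.1392]])
r=np.hypot(D[:,3],D[:,4]);z=D[:,5]
def f(p,q2,q3,q4):
    a0,h,L1,L2,o2,T=p;   # tool down only: T drop; 
    A=q2;B=q2-q3+o2
    return a0+L1*np.sin(A)+L2*np.cos(B), h+L1*np.cos(A)-L2*np.sin(B)-T
def res(p):
    R,Z=f(p,D[:,0],D[:,1],D[:,2]);return np.r_[R-r,Z-z]
s=least_squares(res,[0,.3,.4,.35,0,.25]);print(s.x,s.fun)
E
```

```text
[-5.49821860e-04 -2.14212390e+00  4.91945822e-01  3.93144582e-01
 -9.36567267e-03 -2.00252542e+00] [ 5.66554614e-04 -2.20504467e-04 -3.17834788e-04 -2.82153589e-05
 -2.47733637e-05 -7.56134411e-05  6.79651444e-05  3.24216606e-05]
```

Gripped: the width stopped at 64.5 mm, near the rim. I'm lifting straight up.

```bash
python3 -m jog '[[[0,0,0.008,0,0,0,130],[0,0,0.02,0,0,0,130],[0,0,0.04,0,0,0,130],[0,0,0.06,0,0,0,130],[0,0,0.08,0,0,0,130],[0,0,0.1,0,0,0,130],[0,0,0.115,0,0,0,130],[0,0,0.12,0,0,0,130],[0,0,0.12,0,0,0,130]]]'
python3 - <<'E'
from h import *
o=bot.get_obs();print(o['clock'],o['joint_pos'],o['eef_pos'])
im=bot.camera("wrist")
m=bot.camera_model("scene");s=bot.camera("scene")
print([ (ray(m,318,90,zz)).round(3).tolist() for zz in(.15,.2,.25)])
cv2.imwrite("pics/l.png",np.hstack([cv2.resize(im,(400,300)),cv2.resize(s[100:310,100:380],(400,300))]))
E
```

```text
clock: 3.73
eef_pos: [0.5335, -0.1792, 0.2238]
tool_rot: [0.532, 0.847, 0.0, 0.002]
ft_force: [-0.6, -0.4, -2.5]
grip_width: 0.065
3.7333 [-3.24073191e-01  3.74497363e-01  1.22624050e-01  1.31556382e+00
  2.15293907e-04  7.97158687e-01] [ 0.53351719 -0.1791523   0.22381577]
[[-0.23, -0.097, 0.15], [-0.11, -0.057, 0.2], [0.009, -0.016, 0.25]]
```

View pics/l.png

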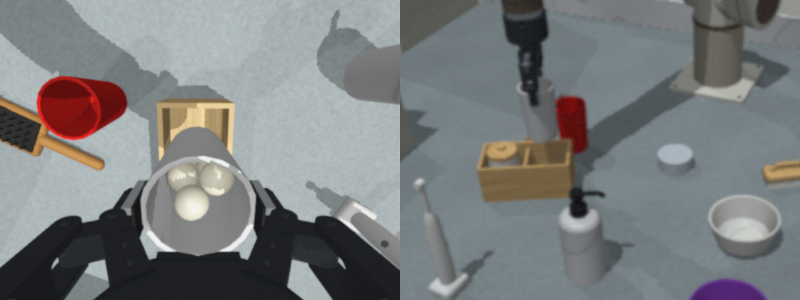

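The tumbler is clear of the organiser with the soaps inside. Next I carry it to free counter at about (0.62, 0.10).

```bash
python3 -m jog '[[[0.004,0.012,0,0,0,0,130],[0.01,0.033,0,0,0,0,130],[0.019,0.061,0,0,0,0,130],[0.028,0.09,0,0,0,0,130],[0.037,0.119,0,0,0,0,130],[0.046,0.148,0,0,0,0,130],[0.055,0.177,0,0,0,0,130],[0.064,0.206,0,0,0,0,130],[0.073,0.235,0,0,0,0,130],[0.08,0.258,0,0,0,0,130]]]' | head -2
python3 -m jog '[[[0.004,0.013,0,0,0,0,130],[0.006,0.02,-0.005,0,0,0,130],[0.006,0.021,-0.02,0,0,0,130],[0.006,0.021,-0.04,0,0,0,130],[0.006,0.021,-0.06,0,0,0,130],[0.006,0.021,-0.08,0,0,0,130],[0.006,0.021,-0.1,0,0,0,130],[0.006,0.021,-0.112,0,0,0,130],[0.006,0.021,-0.116,0,0,0,130],[0.006,0.021,-0.118,0,0,0,130]]]'
```

```text
clock: 4.67
eef_pos: [0.6122, 0.0823, 0.2201]
clock: 5.5
eef_pos: [0.6173, 0.0989, 0.1022]
tool_rot: [0.532, 0.847, -0.001, -0.001]
ft_force: [-0.5, 0.3, -2.4]
grip_width: 0.065
```

```bash
python3 -m jog '[[[0,0,-0.001,0,0,0,130],[0,0,-0.002,0,0,0,130],[0,0,-0.003,0,0,0,130],[0,0,-0.003,0,0,0,130]]]'
```

```text
clock: 5.83
eef_pos: [0.6192, 0.1, 0.1019]
tool_rot: [0.532, 0.847, 0.001, 0.001]
ft_force: [-0.3, 0.5, -2.8]
grip_width: 0.0647
```

```bash
python3 -m jog '[[[0,0,-0.001,0,0,0,130],[0,0,-0.002,0,0,0,130],[0,0,-0.002,0,0,0,130]]]' | grep -E 'pos|force'; python3 -m jog '[[[0,0,-0.001,0,0,0,130],[0,0,-0.001,0,0,0,130]]]' | grep -E 'pos|force'
```

```text
eef_pos: [0.6187, 0.1001, 0.0991]
ft_force: [-0.1, 0.7, -3.7]
eef_pos: [0.6188, 0.1, 0.0987]
ft_force: [-1.5, -0.5, 1.3]
```

```bash
python3 -m jog '[[[0,0,-0.001,0,0,0,130],[0,0,-0.001,0,0,0,130]]]' | grep -E 'pos|force'
```

```text
eef_pos: [0.6188, 0.0999, 0.0987]
ft_force: [-4.1, -1.0, 7.3]
```

The foot is firmly on the counter. I'll release and rise.

```bash
python3 -m jog '[[[0,0,0.001,0,0,0,0],[0,0,0.001,0,0,0,0],[0,0,0.001,0,0,0,0],[0,0,0.001,0,0,0,0],[0,0,0.03,0,0,0,0],[0,0,0.07,0,0,0,0],[0,0,0.11,0,0,0,0],[0,0,0.15,0,0,0,0],[0,0,0.15,0,0,0,0]]]'
python3 - <<'E'
from h import *
o=bot.get_obs();print(o['joint_pos'])
m=bot.camera_model("wrist");im=bot.camera("wrist");cv2.imwrite("pics/w2.png",im);print(px(m,[.619,.1,.11]),px(m,[.554,.236,.06]))
np.savez("w2.npz",K=m["K"],T=m["T"])
E
```

```text
clock: 7.17
eef_pos: [0.6227, 0.1007, 0.2571]
tool_rot: [0.532, 0.847, 0.006, 0.006]
ft_force: [1.0, 0.2, 2.1]
grip_width: 0.0854
[1.60313402e-01 4.94478286e-01 3.93025309e-01 1.45268489e+00
 2.50691993e-05 1.28158875e+00]
[270.05930585 197.09324407] [269.72846854  23.31532349]
```

View pics/w2.png

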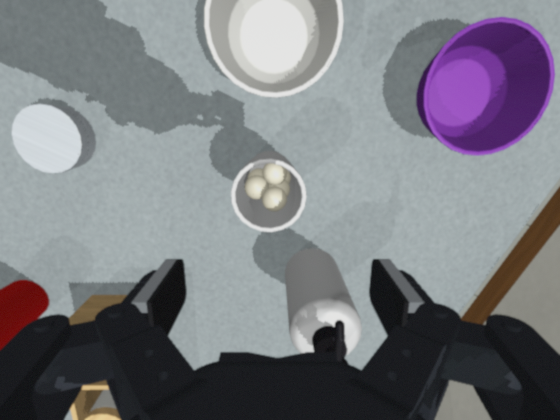

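The tumbler stands upright at about (269,196) with the soaps in it. The bowl rim centre is at about (274,22), consistent with roughly (0.556, 0.237). Next I turn the tool for a near-horizontal side grip: yaw first, then pitch.

```bash
python3 -m jog '[[[0,0,0,0,0,7,0],[0,0,0,0,0,14,0],[0,0,0,0,0,21,0],[0,0,0,0,0,28,0],[0,0,0,0,0,35,0],[0,0,0,0,0,42,0],[0,0,0,0,0,49,0],[0,0,0,0,0,56,0],[0,0,0,0,0,63,0],[0,0,0,0,0,70,0]]]' | grep rot
python3 -m jog '[[[0,0,0,0,0,3.5,0],[0,0,0,0,0,3.5,0]]]' | grep -E 'pos|rot'
python3 -m jog '[[[-0.002,0,0.005,1.1,-6.9,0,0],[-0.002,0,0.01,2.2,-13.8,0,0],[-0.002,0,0.01,3.3,-20.7,0,0],[-0.002,0,0.01,4.4,-27.6,0,0],[-0.002,0,0.01,5.5,-34.5,0,0],[-0.002,0,0.01,6.6,-41.4,0,0],[-0.002,0,0.01,7.7,-48.3,0,0],[-0.002,0,0.01,8.8,-55.2,0,0],[-0.002,0,0.01,9.9,-62.1,0,0],[-0.002,0,0.01,11,-69,0,0]]]'
python3 -m jog '[[[0,0,0,0,0,0,0],[0,0,0,0,0,0,0]]]' >/dev/null
cat > st.py <<'E'
from h import *
from scipy.spatial.transform import Rotation as R
o=bot.get_obs();M=R.from_quat(o['tool_rot']).as_matrix()
print("t",round(o['clock'],2),"p",o['eef_pos'].round(4),"q",o['joint_pos'].round(3),"w",round(o['grip_width'],4),"F",o['ft_force'].round(1))
print("x",M[:,0].round(3),"y",M[:,1].round(3),"z",M[:,2].round(3),"pitch",round(np.degrees(np.arcsin(-M[2,2])),1),"az",round(np.degrees(np.arctan2(M[1,2],M[0,2])),1))
E
python3 st.py
```

```text
tool_rot: [-0.053, 0.999, -0.0, -0.001]
eef_pos: [0.6182, 0.0999, 0.2453]
tool_rot: [-0.081, 0.997, -0.0, -0.001]
clock: 9.05
eef_pos: [0.6166, 0.1, 0.2556]
tool_rot: [-0.068, 0.856, 0.04, 0.51]
ft_force: [1.5, 0.1, -1.3]
grip_width: 0.0851
t 9.22 p [0.6163 0.1    0.252 ] q [ 0.163  0.056 -0.811 -0.359 -0.004 -0.   ] w 0.0853 F [1.  0.2 1. ]
x [-0.48  -0.079 -0.874] y [-0.159  0.987 -0.002] z [ 0.863  0.138 -0.487] pitch 29.1 az 9.1
```

```bash
python3 -m jog '[[[0,0,-0.01,0.8,-5,0,0],[0,0,-0.02,1.5,-9.4,0,0],[0,0,-0.045,1.5,-9.4,0,0],[0,0,-0.07,1.5,-9.4,0,0],[0,0,-0.09,1.5,-9.4,0,0],[0,0,-0.11,1.5,-9.4,0,0],[0,0,-0.11,1.5,-9.4,0,0],[0,0,-0.11,1.5,-9.4,0,0]]]' >/dev/null; python3 st.py
```

```text
t 9.88 p [0.6198 0.1006 0.1438] q [ 1.630e-01  5.430e-01 -1.027e+00 -1.233e+00 -4.000e-03 -1.000e-03] w 0.0854 F [0.2 0.3 0.9]
x [-0.326 -0.055 -0.944] y [-0.158  0.987 -0.003] z [ 0.932  0.149 -0.331] pitch 19.3 az 9.1
```

```bash
python3 -m jog '[[[-0.003,-0.001,-0.015,0,0,0,0],[-0.003,-0.001,-0.03,0,0,0,0],[-0.003,-0.001,-0.045,0,0,0,0],[-0.003,-0.001,-0.045,0,0,0,0]]]' >/dev/null; python3 st.py; python3 - <<'E'
from h import *
s=bot.camera("scene");w=bot.camera("wrist")
cv2.imwrite("pics/g.png",np.hstack([cv2.resize(s[120:330,180:460],(400,300)),cv2.resize(w,(400,300))]))
E
```

```text
t 10.22 p [0.6167 0.0995 0.1004] q [ 0.161  0.715 -1.04  -1.421 -0.003 -0.002] w 0.0852 F [-0.6 -0.6 -0.4]
x [-0.323 -0.055 -0.945] y [-0.158  0.987 -0.003] z [ 0.933  0.149 -0.328] pitch 19.1 az 9.1
```

View pics/g.png

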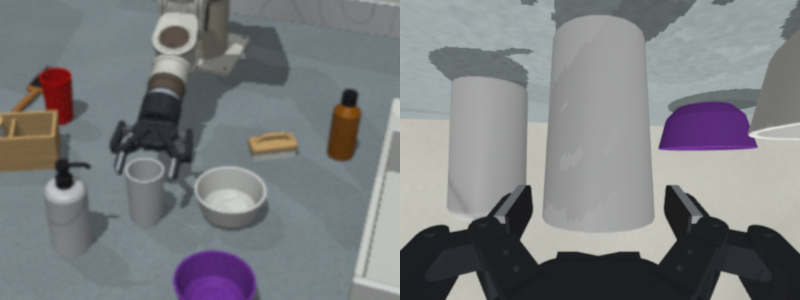

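The cup is centred between the jaws: scene (145,190), wrist (598,130) midway between fingers. I'm going 4 mm forward, down to mid-height, then closing.

```bash
python3 -m jog '[[[0.001,0,-0.012,0,0,0,0],[0.003,0,-0.025,0,0,0,0],[0.004,0.0005,-0.036,0,0,0,0],[0.004,0.0005,-0.036,0,0,0,0]]]' >/dev/null; python3 st.py;  python3 -m jog '[[[0,0,0,0,0,0,150],[0,0,0,0,0,0,150],[0,0,0,0,0,0,150],[0,0,0,0,0,0,150],[0,0,0,0,0,0,150],[0,0,0,0,0,0,150]]]' >/dev/null; python3 st.py
```

```text
t 10.65 p [0.6205 0.1    0.0656] q [ 0.161  0.844 -1.02  -1.532 -0.003 -0.002] w 0.0851 F [-0.5 -0.5  0.6]
x [-0.321 -0.055 -0.945] y [-0.159  0.987 -0.003] z [ 0.934  0.149 -0.326] pitch 19.0 az 9.1
t 11.15 p [0.6201 0.1001 0.067 ] q [ 0.161  0.843 -1.022 -1.536 -0.003 -0.003] w 0.0623 F [-2.1  0.2  6.1]
x [-0.319 -0.054 -0.946] y [-0.159  0.987 -0.003] z [ 0.934  0.149 -0.323] pitch 18.9 az 9.1
```

Held at 62 mm, with the grip about 45 mm below the rim. I'll work out the pour pose.

```bash
cat > pour.py <<'E'
from h import *
from scipy.spatial.transform import Rotation as R
B=np.array([.556,.237])
def frame(p,a):  # tool axes, upright cup jaw horizontal
    z=np.array([np.cos(p)*np.cos(a),np.cos(p)*np.sin(a),-np.sin(p)]);y=np.array([-np.sin(a),np.cos(a),0]);return np.c_[np.cross(y,z),y,z]
p0=np.radians(19);u0=frame(p0,0).T@[0,0,1]
M0=frame(np.radians(18.9),np.radians(9.1))
for p in(25,30,35):
  for roll in(60,90,120,140):
    a=np.radians(15)
    for _ in range(20):
        F=R.from_rotvec(0*frame(np.radians(p),a)[:,2]).as_matrix()@frame(np.radians(p),a)
        F=R.from_rotvec(-np.radians(roll)*F[:,2]).as_matrix()@F
        u=F@u0
        lip=.047*u-.034*(np.array([0,0,1])-u*u[2])/np.linalg.norm(np.array([0,0,1])-u*u[2])
        tz=.085-lip[2]; t=np.r_[B-lip[:2]+.015*u[:2]*0,tz]; a=np.arctan2(t[1],t[0])
    r=np.hypot(t[0],t[1]);T=.389;w=np.array([r-T*np.cos(np.radians(p)),t[2]+T*np.sin(np.radians(p))])
    body=[t+F@[sx*.038,sy*.0425,-.054-k] for sx in(-1,1) for sy in(-1,1) for k in(0,.08)]
    fing=[t+F@[sx*.011,sy*.055,k] for sx in(-1,1) for sy in(-1,1) for k in(.013,-.05)]
    print(p,roll,"tilt",round(np.degrees(np.arccos(u[2]))),"u",u.round(2),"TCP",t.round(3),"az",round(np.degrees(a),1),"wdist",round(np.hypot(w[0],w[1]-.247),3),"bodyzmin",round(min(b[2] for b in body),3),"fingzmin",round(min(b[2] for b in fing),3))
E
python3 pour.py
```

```text
25 60 tilt 56 u [-0.34  0.75  0.57] TCP [0.58  0.184 0.086] az 17.6 wdist 0.256 bodyzmin 0.059 fingzmin 0.033
25 90 tilt 82 u [-0.58  0.8   0.14] TCP [0.586 0.195 0.112] az 18.4 wdist 0.267 bodyzmin 0.097 fingzmin 0.057
25 120 tilt 107 u [-0.75  0.6  -0.29] TCP [0.583 0.215 0.131] az 20.2 wdist 0.274 bodyzmin 0.103 fingzmin 0.078
25 140 tilt 121 u [-0.78  0.34 -0.52] TCP [0.577 0.228 0.138] az 21.6 wdist 0.273 bodyzmin 0.11 fingzmin 0.093
30 60 tilt 55 u [-0.29  0.77  0.57] TCP [0.577 0.183 0.086] az 17.6 wdist 0.27 bodyzmin 0.065 fingzmin 0.033
30 90 tilt 81 u [-0.57  0.81  0.16] TCP [0.586 0.194 0.111] az 18.4 wdist 0.286 bodyzmin 0.101 fingzmin 0.057
30 120 tilt 104 u [-0.77  0.59 -0.25] TCP [0.585 0.214 0.13 ] az 20.1 wdist 0.297 bodyzmin 0.108 fingzmin 0.077
30 140 tilt 118 u [-0.82  0.33 -0.46] TCP [0.58  0.227 0.137] az 21.4 wdist 0.298 bodyzmin 0.115 fingzmin 0.093
35 60 tilt 55 u [-0.24  0.78  0.57] TCP [0.573 0.182 0.086] az 17.6 wdist 0.289 bodyzmin 0.071 fingzmin 0.035
35 90 tilt 79 u [-0.55  0.81  0.19] TCP [0.585 0.193 0.11 ] az 18.3 wdist 0.31 bodyzmin 0.106 fingzmin 0.057
35 120 tilt 102 u [-0.79  0.59 -0.2 ] TCP [0.587 0.214 0.128] az 20.0 wdist 0.324 bodyzmin 0.113 fingzmin 0.077
35 140 tilt 114 u [-0.86  0.32 -0.41] TCP [0.583 0.227 0.135] az 21.3 wdist 0.327 bodyzmin 0.12 fingzmin 0.092
```

```bash
python3 -m jog '[[[0,0,0.006,0,0,0,150],[0,0,0.02,0,0,0,150],[0,0,0.04,-0.3,2,0,150],[0,0,0.06,-0.6,4,0,150],[0,0,0.08,-0.9,5.9,0,150],[0,0,0.1,-0.9,5.9,0,150],[0,0,0.105,-0.9,5.9,0,150],[0,0,0.105,-0.9,5.9,0,150]]]' >/dev/null; python3 st.py; python3 -m jog '[[[-0.003,0.008,0,0,0,1,150],[-0.007,0.02,0,0,0,3,150],[-0.012,0.034,0,0,0,5.5,150],[-0.017,0.047,0,0,0,8,150],[-0.02,0.055,0,0,0,9.3,150],[-0.02,0.055,0,0,0,9.3,150],[-0.02,0.055,0,0,0,9.3,150]]]' >/dev/null; python3 st.py
```

```text
t 11.82 p [0.6192 0.0997 0.1716] q [ 0.161  0.328 -0.957 -0.849 -0.002 -0.002] w 0.0622 F [-0.7 -0.4 -2.9]
x [-0.416 -0.069 -0.907] y [-0.159  0.987 -0.002] z [ 0.895  0.143 -0.422] pitch 25.0 az 9.1
t 12.4 p [0.5986 0.155  0.1677] q [ 0.205  0.326 -0.975 -0.857  0.105 -0.052] w 0.0622 F [-1.1 -0.9 -2.3]
x [-0.405 -0.137 -0.904] y [-0.317  0.949 -0.002] z [ 0.858  0.285 -0.427] pitch 25.3 az 18.4
```

```bash
python3 -m jog '[[[0,0,0,-5.2,-1.7,2.6,150],[0,0.001,0,-10.3,-3.4,5.1,150],[0,0.002,0,-15.5,-5.1,7.7,150],[0,0.003,0,-20.6,-6.8,10.2,150],[0,0.005,-0.002,-25.8,-8.6,12.8,150],[0,0.008,-0.004,-30.9,-10.3,15.4,150],[0,0.011,-0.006,-36.1,-12,17.9,150],[0,0.014,-0.008,-41.2,-13.7,20.5,150],[0,0.017,-0.01,-46.4,-15.4,23.1,150],[0,0.02,-0.012,-51.5,-17.1,25.6,150]]]' >/dev/null; python3 st.py
```

```text
t 13.23 p [0.5994 0.1746 0.157 ] q [ 0.256  0.369 -0.971 -0.899  0.06  -1.082] w 0.062 F [ 0.1 -1.  -2.5]
x [ 0.076 -0.891 -0.447] y [-0.508  0.351 -0.786] z [ 0.858  0.287 -0.426] pitch 25.2 az 18.5
```

```bash
python3 -m jog '[[[0,0.001,-0.001,-2.6,-0.9,1.3,150],[0,0.002,-0.002,-5.1,-1.7,2.6,150],[0,0.003,-0.003,-7.7,-2.6,3.8,150],[0,0.004,-0.004,-10.3,-3.4,5.1,150],[0,0.005,-0.005,-12.9,-4.3,6.4,150],[0,0.006,-0.006,-15.5,-5.1,7.7,150],[0,0.007,-0.007,-18,-6,9,150],[0,0.009,-0.008,-20.6,-6.8,10.2,150],[0,0.01,-0.009,-23.2,-7.7,11.5,150],[0,0.011,-0.009,-25.8,-8.6,12.8,150]]]' >/dev/null; python3 st.py
python3 - <<'E'
from h import *
s=bot.camera("scene");t=bot.camera("top")
cv2.imwrite("pics/p1.png",np.hstack([cv2.resize(s[160:310,260:460],(400,300)),cv2.resize(t[130:280,140:340],(400,300))]))
E
```

```text
t 14.07 p [0.5993 0.1855 0.1478] q [ 0.285  0.401 -0.97  -0.929  0.034 -1.592] w 0.062 F [-0.3 -0.8 -3.9]
x [ 0.319 -0.948  0.005] y [-0.404 -0.14  -0.904] z [ 0.857  0.287 -0.427] pitch 25.3 az 18.5
```

View pics/p1.png

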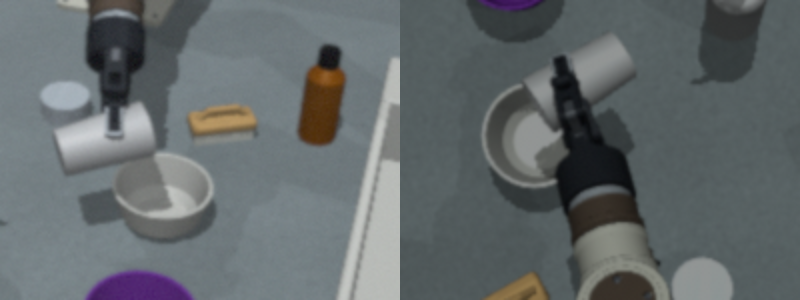

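At 82° of tilt the mouth is already over the bowl's near-right part: crop top mouth (530,95), bowl centre (543,133). Nothing has spilled. I continue the roll slowly.

```bash
python3 -m jog '[[[-0.002,0.002,0,-2.6,-0.9,1.3,150],[-0.004,0.004,0,-5.1,-1.7,2.6,150],[-0.006,0.006,-0.001,-7.7,-2.6,3.8,150],[-0.007,0.008,-0.002,-10.3,-3.4,5.1,150],[-0.008,0.01,-0.003,-12.9,-4.3,6.4,150],[-0.009,0.012,-0.003,-15.5,-5.1,7.7,150],[-0.009,0.014,-0.003,-18,-6,9,150],[-0.009,0.016,-0.003,-20.6,-6.8,10.2,150],[-0.009,0.018,-0.003,-23.2,-7.7,11.5,150],[-0.009,0.02,-0.003,-25.8,-8.6,12.8,150]]]' >/dev/null; python3 st.py
python3 -m jog '[[[0,0.002,0,-2.6,-0.9,1.3,150],[0,0.003,0,-5.1,-1.7,2.6,150],[0,0.005,0,-7.7,-2.6,3.8,150],[0,0.006,0,-10.3,-3.4,5.1,150],[0,0.008,0,-12.9,-4.3,6.4,150],[0,0.009,0,-15.5,-5.1,7.7,150],[0,0.01,0,-18,-6,9,150],[0,0.01,0,-18,-6,9,150]]]' >/dev/null; python3 st.py
python3 - <<'E'
from h import *
s=bot.camera("scene");t=bot.camera("top")
cv2.imwrite("pics/p2.png",np.hstack([cv2.resize(s[160:310,260:460],(400,300)),cv2.resize(t[130:280,140:340],(400,300))]))
E
```

```text
t 15.0 p [0.5905 0.2056 0.1456] q [ 0.344  0.408 -0.977 -0.944 -0.02  -2.09 ] w 0.0623 F [-0.1  0.5 -2.2]
x [ 0.478 -0.751  0.456] y [-0.19  -0.595 -0.781] z [ 0.858  0.286 -0.427] pitch 25.3 az 18.5
t 15.67 p [0.5906 0.2158 0.1458] q [ 0.369  0.41  -0.968 -0.936 -0.041 -2.444] w 0.0622 F [-0.9 -0.5 -1.7]
x [ 0.515 -0.489  0.704] y [-0.006 -0.824 -0.567] z [ 0.857  0.287 -0.427] pitch 25.3 az 18.5
```

View pics/p2.png

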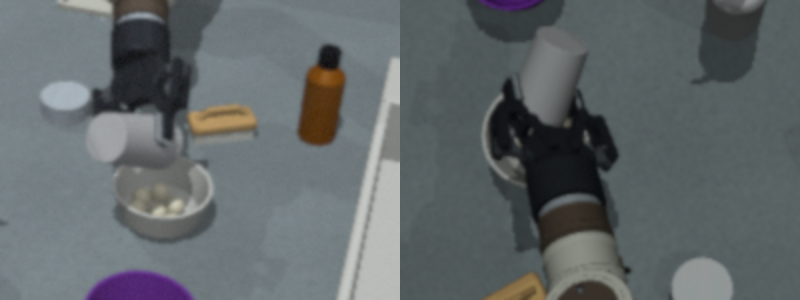

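The soaps are in the bowl, crop (158,203). I'll roll a little further to make sure it's empty and count.

```bash
python3 -m jog '[[[0,0,0,-4.3,-1.4,2.1,150],[0,0,0,-8.6,-2.9,4.3,150],[0,0,0,-12.9,-4.3,6.4,150],[0,0,0,-17.2,-5.7,8.5,150],[0,0,0,-17.2,-5.7,8.5,150],[0,0,0,-17.2,-5.7,8.5,150]]]' >/dev/null; python3 st.py
python3 -m jog '[[[0.005,-0.01,0.03,4.3,1.4,-2.1,150],[0.01,-0.02,0.06,8.6,2.9,-4.3,150],[0.015,-0.04,0.07,14,4.7,-7,150],[0.02,-0.06,0.07,20,6.7,-10,150],[0.02,-0.08,0.07,26,8.7,-13,150],[0.02,-0.1,0.07,32,10.7,-16,150],[0.02,-0.11,0.07,38,12.7,-19,150],[0.02,-0.115,0.07,44,14.7,-22,150],[0.02,-0.115,0.07,50,16.7,-25,150],[0.02,-0.115,0.07,52,17.3,-26,150]]]' >/dev/null; python3 st.py
python3 - <<'E'
from h import *
s=bot.camera("scene");t=bot.camera("top")
cv2.imwrite("pics/p3.png",np.hstack([cv2.resize(s[215:305,290:410],(400,300),interpolation=2),cv2.resize(t[150:240,150:270],(400,300),interpolation=2)]))
E
```

```text
t 16.27 p [0.5904 0.2157 0.1457] q [ 0.37   0.408 -0.967 -0.933 -0.043 -2.791] w 0.0621 F [-0.8  0.5 -2.7]
x [ 0.487 -0.18   0.855] y [ 0.168 -0.941 -0.293] z [ 0.857  0.286 -0.428] pitch 25.3 az 18.5
t 17.1 p [0.6102 0.0997 0.2155] q [ 0.052  0.18  -0.914 -0.637  0.241 -1.865] w 0.0621 F [-0.   0.4 -2.6]
x [ 0.381 -0.911  0.16 ] y [-0.344 -0.3   -0.89 ] z [ 0.858  0.284 -0.428] pitch 25.3 az 18.3
```

View pics/p3.png

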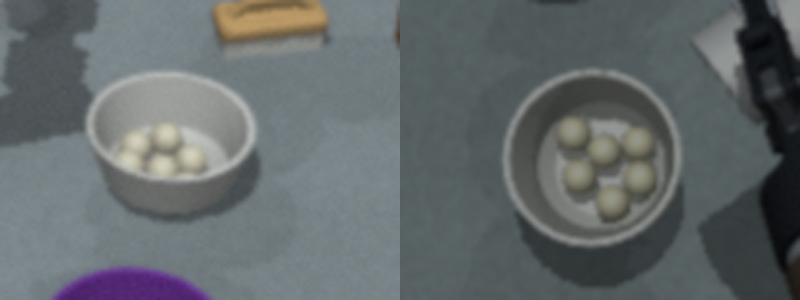

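All six soaps are in the bowl (top crop: six balls around (605,165)), and the bowl is where it was, centre (208,197). I'll roll the tumbler back upright.

```bash
python3 -m jog '[[[0,0,0,6,2,-3,150],[0,0,0,12,4,-6,150],[0,0,0,18,6,-9,150],[0,0,0,24,8,-12,150],[0,0,0,30,10,-15,150],[0,0,0,36,12,-18,150],[0,0,0,42,14,-21,150],[0,0,0,48,16,-24,150],[0,0,0,54,18,-27,150],[0,0,0,60,20,-30,150]]]' >/dev/null; python3 st.py
python3 -m jog '[[[0,0,0,6,2,-3,150],[0,0,0,12,4,-6,150],[0,0,0,18,6,-9,150],[0,0,0,24,8,-12,150],[0,0,0,30,10,-15,150],[0,0,0,32,10.7,-16,150],[0,0,0,32,10.7,-16,150]]]' >/dev/null; python3 st.py
python3 - <<'E'
from pour import *
o=bot.get_obs();M=R.from_quat(o['tool_rot']).as_matrix()
G=frame(np.radians(18.9),np.radians(9.1))
print("rv to upright",np.degrees(R.from_matrix(G@M.T).as_rotvec()).round(1))
E
```

```text
t 18.03 p [0.6102 0.1009 0.2156] q [ 0.054  0.179 -0.912 -0.634  0.24  -0.645] w 0.0621 F [ 0.   1.  -2.1]
x [-0.193 -0.595 -0.78 ] y [-0.477  0.752 -0.455] z [ 0.857  0.285 -0.429] pitch 25.4 az 18.4
t 18.62 p [0.6102 0.1009 0.2156] q [ 0.054  0.178 -0.911 -0.631  0.241  0.001] w 0.0622 F [-0.7 -0.2 -1.5]
x [-0.442 -0.023 -0.897] y [-0.265  0.958  0.106] z [ 0.857  0.285 -0.43 ] pitch 25.5 az 18.4
25 60 tilt 56 u [-0.34  0.75  0.57] TCP [0.58  0.184 0.086] az 17.6 wdist 0.256 bodyzmin 0.059 fingzmin 0.033
25 90 tilt 82 u [-0.58  0.8   0.14] TCP [0.586 0.195 0.112] az 18.4 wdist 0.267 bodyzmin 0.097 fingzmin 0.057
25 120 tilt 107 u [-0.75  0.6  -0.29] TCP [0.583 0.215 0.131] az 20.2 wdist 0.274 bodyzmin 0.103 fingzmin 0.078
25 140 tilt 121 u [-0.78  0.34 -0.52] TCP [0.577 0.228 0.138] az 21.6 wdist 0.273 bodyzmin 0.11 fingzmin 0.093
30 60 tilt 55 u [-0.29  0.77  0.57] TCP [0.577 0.183 0.086] az 17.6 wdist 0.27 bodyzmin 0.065 fingzmin 0.033
30 90 tilt 81 u [-0.57  0.81  0.16] TCP [0.586 0.194 0.111] az 18.4 wdist 0.286 bodyzmin 0.101 fingzmin 0.057
30 120 tilt 104 u [-0.77  0.59 -0.25] TCP [0.585 0.214 0.13 ] az 20.1 wdist 0.297 bodyzmin 0.108 fingzmin 0.077
30 140 tilt 118 u [-0.82  0.33 -0.46] TCP [0.58  0.227 0.137] az 21.4 wdist 0.298 bodyzmin 0.115 fingzmin 0.093
35 60 tilt 55 u [-0.24  0.78  0.57] TCP [0.573 0.182 0.086] az 17.6 wdist 0.289 bodyzmin 0.071 fingzmin 0.035
35 90 tilt 79 u [-0.55  0.81  0.19] TCP [0.585 0.193 0.11 ] az 18.3 wdist 0.31 bodyzmin 0.106 fingzmin 0.057
35 120 tilt 102 u [-0.79  0.59 -0.2 ] TCP [0.587 0.214 0.128] az 20.0 wdist 0.324 bodyzmin 0.113 fingzmin 0.077
35 140 tilt 114 u [-0.86  0.32 -0.41] TCP [0.583 0.227 0.135] az 21.3 wdist 0.327 bodyzmin 0.12 fingzmin 0.092
rv to upright [-4.5 -7.9 -6.7]
```

```bash
python3 -m jog '[[[0.003,0,0,-1.5,-2.6,-2.2,150],[0.006,0,-0.01,-3,-5.2,-4.4,150],[0.01,-0.001,-0.02,-4.5,-7.9,-6.7,150],[0.01,-0.001,-0.05,-4.5,-7.9,-6.7,150],[0.01,-0.001,-0.075,-4.5,-7.9,-6.7,150],[0.01,-0.001,-0.1,-4.5,-7.9,-6.7,150],[0.01,-0.001,-0.12,-4.5,-7.9,-6.7,150],[0.01,-0.001,-0.135,-4.5,-7.9,-6.7,150],[0.01,-0.001,-0.141,-4.5,-7.9,-6.7,150],[0.01,-0.001,-0.141,-4.5,-7.9,-6.7,150]]]' >/dev/null; python3 st.py
```

```text
t 19.45 p [0.6201 0.0999 0.0724] q [ 1.600e-01  8.200e-01 -1.024e+00 -1.511e+00 -0.000e+00 -1.000e-03] w 0.0622 F [-1.   0.6 -1.8]
x [-0.322 -0.053 -0.945] y [-0.159  0.987 -0.001] z [ 0.933  0.15  -0.326] pitch 19.0 az 9.1
```

```bash
python3 -m jog '[[[0,0,-0.002,0,0,0,150],[0,0,-0.004,0,0,0,150],[0,0,-0.004,0,0,0,150]]]' | grep -E 'pos|force'; python3 -m jog '[[[0,0,-0.001,0,0,0,150],[0,0,-0.0015,0,0,0,150],[0,0,-0.0015,0,0,0,150]]]' | grep -E 'pos|force'; python3 - <<'E'
from h import *
s=bot.camera("scene");t=bot.camera("wrist")
cv2.imwrite("pics/d.png",np.hstack([cv2.resize(s[165:285,225:385],(400,300),interpolation=2),cv2.resize(t,(400,300))]))
E
```

```text
eef_pos: [0.6208, 0.0999, 0.072]
ft_force: [-0.5, 0.0, -2.6]
eef_pos: [0.6206, 0.0998, 0.07]
ft_force: [-0.5, 0.7, -1.8]
```

View pics/d.png

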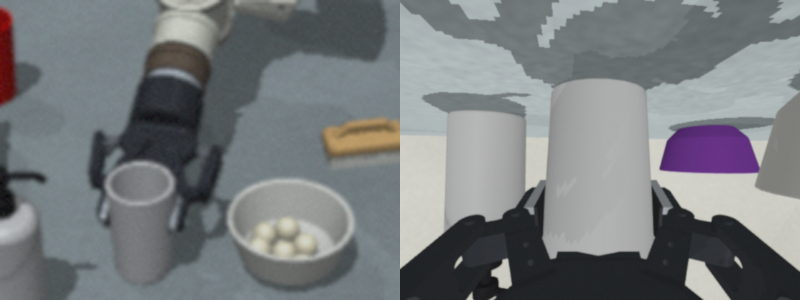

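The tumbler is upright and empty, a few mm above the counter. I'm lowering in 1 mm steps until it touches.

```bash
for i in 1; do :; done; python3 -m jog '[[[0,0,-0.001,0,0,0,150],[0,0,-0.0015,0,0,0,150],[0,0,-0.0015,0,0,0,150]]]' | grep -E 'pos|force'; python3 -m jog '[[[0,0,-0.001,0,0,0,150],[0,0,-0.001,0,0,0,150],[0,0,-0.001,0,0,0,150]]]' | grep -E 'pos|force'
```

```text
eef_pos: [0.6203, 0.0998, 0.0675]
ft_force: [-0.1, -0.2, -2.8]
eef_pos: [0.6206, 0.0999, 0.0672]
ft_force: [0.4, 0.5, 0.4]
```

```bash
python3 -m jog '[[[0,0,-0.001,0,0,0,150],[0,0,-0.001,0,0,0,150]]]' | grep -E 'pos|force'
```

```text
eef_pos: [0.6208, 0.1, 0.0672]
ft_force: [-3.4, -0.7, 5.1]
```

Contact. I'll open the jaws and retreat up and slightly back.

```bash
python3 -m jog '[[[0,0,0.001,0,0,0,0],[0,0,0.001,0,0,0,0],[0,0,0.001,0,0,0,0],[0,0,0.001,0,0,0,0],[-0.002,0,0.015,0,0,0,0],[-0.004,0,0.04,0,0,0,0],[-0.006,0,0.07,0,0,0,0],[-0.006,0,0.1,0,0,0,0],[-0.006,0,0.13,0,0,0,0],[-0.006,0,0.15,0,0,0,0]]]' >/dev/null; python3 -m jog '[[[0,0,0.03,0,0,0,0],[-0.02,-0.03,0.06,0,0,0,0],[-0.05,-0.07,0.07,0,0,0,0],[-0.05,-0.09,0.07,0,0,0,0],[-0.05,-0.09,0.07,0,0,0,0],[-0.05,-0.09,0.07,0,0,0,0]]]' >/dev/null; python3 st.py; python3 - <<'E'
from h import *
t=bot.camera("top");s=bot.camera("scene")
cv2.imwrite("pics/f.png",np.hstack([cv2.resize(s[130:340,140:420],(400,300)),cv2.resize(t[70:310,130:450],(400,300))]))
E
```

```text
t 22.05 p [0.5638 0.0074 0.2864] q [-0.114 -0.039 -1.025 -0.647  0.254 -0.089] w 0.0858 F [-0.6 -0.   0.2]
x [-0.318 -0.05  -0.947] y [-0.154  0.988 -0.   ] z [ 0.936  0.146 -0.322] pitch 18.8 az 8.9
```

View pics/f.png

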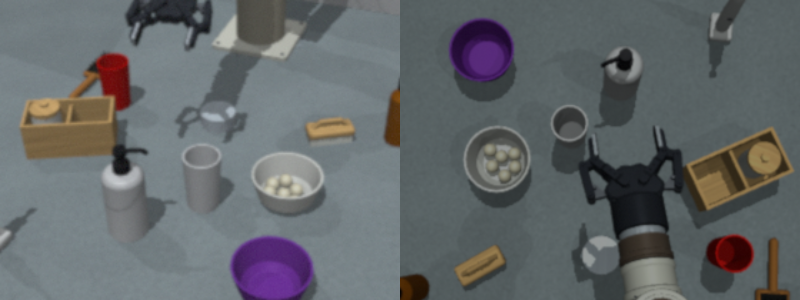

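The tumbler stands upright and empty, released, at right crop (570,124). Six soaps are in the bowl at (498,160), and everything else is in place. Handing in.

```bash
python3 -c "
from workcell import bot;print(bot.job_done())"
```

```text
the job is handed in; nothing more can be done
None
```

The job is done and handed in, at 22 s of the 59 s allowed.

- **First grip:** I lifted the tumbler out of the organiser by its top and stood it on the free counter at about (0.62, 0.10). I then let go, and the soaps stayed inside.
- **Second grip:** I took it again from the side, about 45 mm below the rim, and rolled it over the bowl. I then set it upright on the same spot and released it.

**Last checks:**
- The pictures show all six soaps in the white bowl, which was still at its starting pixel position after the pour.
- The tumbler is empty and upright, and the gripper is open and touching nothing.
- The jar, tin, nailbrush, dispenser and look-alikes appear undisturbed. The lotion bottle and hairbrush are only partly in the final pictures.
- Wrist-force readings, taken at the end of most moves, stayed under about 10 N.

No check failed or disagreed. The only mismatch was my first height estimate for the second set-down. The tumbler was still a few mm up, so I lowered it in small steps until the force showed contact.

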